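# Switch on the small lamp and hang it over the tins

## Task

First switch on the little white lamp where it stands, by pressing the raised end of the rocker switch on its top fully down. Then hang it by its open C-shaped hook from the chrome rail, about the middle, passing the rail sideways through the hook's gap, and leave it switched on and hanging still over the tins in the grey drawer. Do not knock the lamp over or disturb the brush, the shoehorn or the tins.

Things in the scene. Friction and masses are not known exactly. Their poses are not given: they have to be found in the camera images.
- lamp_grip (a point): Centre of the lamp's grip block, 126 mm above its underside: 50 mm along x, 16 along y, 40 along z; pinch it across y. Lamp: loose, white plastic, 160 mm tall, 0.2 to 0.4 kg, upright on the board left or right of the drawer; from below: round puck (70 mm across, 50 high), upright C hook, grip block on top of the C, rocker switch. Axes: z up, x out through the C's gap.
- lamp_eye (a point): Centre of the lamp's C hook, 46 mm below lamp_grip, same axes. The C lies in the x-z plane, 16 mm wide along y, inner radius 20 mm, outer 28 mm; gap on the +x side, about 23 mm high, centred on this height. The rail passes through it along y. When the lamp hangs, the C's top rests on the rail and this point is 14 mm below the rail's axis.
- switch_end (a point): Top of the grey rocker switch, 22 mm from its pivot, on the gap (+x) side; this end is raised while off, about 161 mm above the board. Rocker 50 mm long (lamp x), 10 wide, 7 thick, pivoting at its middle above the centre of the grip block's top. Press this end down about 6.5 mm to its stop for on; needs under 2 N, stays as left.
- switch (a joint): Angle of the rocker: 0 to 0.03 rad off (gap-side end raised), 0.3 rad fully on (gap-side end down, at its stop).
- rail_mid (a point): Middle of the fixed chrome rail, on its axis: level rod, 12 mm diameter, 310 mm long along y, 180 mm above the board, a post at each end (y = -155, 155), free above. x is level across the rail, away from the robot; z up. Beneath it a grey drawer, up to 55 mm high (x -100 to 80 mm, y within 130), its 70 mm high housing at x 80 to 230. The fixed unit varies in place and yaw.
- tin_a: Shoe polish tin, 71 mm diameter, 30 mm high, in the drawer under the rail, bystander. Origin at the centre of its underside.
- tin_b: Second such tin beside it, bystander.
- brush: Beechwood brush, 150 x 45 x 36 mm, lying on the board on the other side of the drawer from the lamp, bystander. Origin under its centre, x along its length.
- shoehorn: Chrome shoehorn, about 190 mm long, 8 mm high, lying on top of the drawer's housing, bystander. Origin under its middle, y along its length.
Things that resemble listed ones, but are neither listed nor needed, are in the scene too. Of the things shaped like the part that bears lamp_grip, the white one is meant.

How it is judged:
On the way, in this order (a step that is already met when the one before it is completed fails the run):
1. the lamp is switched on while it stands on the board (value of joint switch above 0.22 rad and height (world z) of lamp_eye below 0.09 m), for 0.1 s.
2. the rail has passed through the gap into the C (x of lamp_eye in the frame of rail_mid between -0.015 and 0.015 m and z of lamp_eye in the frame of rail_mid between -0.02 and 0.016 m and y of lamp_eye in the frame of rail_mid between -0.14 and 0.14 m), for 0.1 s.
At the end, for the whole second after the job is handed in: Lamp on (rocker past 0.22 rad) and hanging by its C: rail in the C against its top (C centre 8 to 20 mm below, within 12 mm across the rail axis), within 50 mm of the rail middle, within 0.25 rad of upright, released, still (under 0.05 m/s, 0.5 rad/s) (x of lamp_eye in the frame of rail_mid between -0.012 and 0.012 m and z of lamp_eye in the frame of rail_mid between -0.02 and -0.008 m and y of lamp_eye in the frame of rail_mid between -0.05 and 0.05 m and angle between lamp_eye's own z axis and vertical below 0.25 rad and value of joint switch above 0.22 rad and linear speed of lamp below 0.05 m/s and angular speed of lamp below 0.5 rad/s and contact force between lamp and drawer above 0.5 N); the robot touches nothing.
It fails at once if the lamp is knocked over (angle between lamp_eye's own z axis and vertical above 0.9 rad).
It fails at once if the brush is disturbed (moved over 25 mm) (distance of brush from where it was at the start of the episode above 0.025 m).
It fails at once if the shoehorn is disturbed (moved over 25 mm) (distance of shoehorn from where it was at the start of the episode above 0.025 m).
It fails at once if the first tin is disturbed (moved over 25 mm) (distance of tin_a from where it was at the start of the episode above 0.025 m).
It fails at once if the second tin is disturbed (moved over 25 mm) (distance of tin_b from where it was at the start of the episode above 0.025 m).
It also fails if it takes over 58 s, if anything falls off the work surface, if the arm or the gripper's body presses on something with over 40 N, if the wrist force passes 120 N, or if a joint passes its speed limit or range.

## Robot

A 6-joint arm with a two-finger parallel gripper is mounted at the origin on the work surface. World frame = base frame: x ahead of the robot, y to its left, z up, the work surface at z = 0. Lengths are in m, angles in rad, forces in N, time in s.
With the tool pointing down it reaches from about 0.425 to 0.95 m from the base axis. Payload 3.5 kg.
Tool frame: the origin (TCP) lies midway between the tips of the shut fingers; the grasp point (between the pads) lies 19 mm behind it; z points along the fingers, y is the line along which they close (so a half turn about z gives the same grasp; the last joint's range is limited). The gripper opens to 85 mm and grips with 20 to 120 N. Pads are 22 mm wide; open, the fingers measure 114 mm over their backs; the gripper's body (76 mm by 85 mm) begins 54 mm behind the grasp point. The pads swing forward as they close: fully open they stand 13 mm farther back than shut.
Start: joints at [1.147, 0.286, 1.577, -0, 1.279, -0.15], TCP at [0.182, 0.65, 0.231] pointing down, gripper open.
Joint ranges: [-2.77, 2.77], [-0.9, 2.22], [0.21, 2.48], [-1.53, 4.67], [0.24, 2.81], [-2.84, 2.84]. Speed limits (rad/s): [2.79, 2.79, 3.14, 3.14, 3.14, 3.14].

## Interface

Orientations are given as a unit quaternion [x, y, z, w].
In Python, from plant import get_state, read_camera, ctrl gives the robot as it stands.
- The arm moves only by the shell command python3 -m crank 'ROWS' [FORCE]. ROWS is JSON, a list of rows, each a list of 3 entries, a list of its own where there are three numbers: the shift along the tool's x, y, z in mm, then the turn about the tool's z in degrees, then the closure in counts, from 0 (fully open) to 255 (shut). In form: [[[tx, ty, tz], yaw, claw], ...]. A call has 1 to 10 rows; each row is the pose to reach, as a shift and turn from the pose commanded when the call began, along the tool's axes at that moment; what a row does not reach only later rows make up. A row lasts 1/10 s, in which the tool goes at most 50 mm and 8.59 degrees, less where a joint would pass 70% of its speed; a pose out of reach is approached as far as the arm can. A call with a gripper value outside its range is refused whole. The fingers move at their own pace and stop on an object; FORCE is the grip in N (left out, the last holds). Time passes only in rows, so rows that repeat a pose let the fingers close. It gives the time, the measured TCP pose, the force, the opening and the grip force at its end, in the units of the state.
- get_state(): the state, without advancing time (a new reading comes with each control period).
- read_camera(name): name is "scene" or "top" or "wrist"; returns a dict with "frame" (400x640x3 uint8, blue, green, red), "range_z" (400x640 float32, m along the optical axis (not along the pixel's ray), 0 where there is no reading), "vfov" (degrees; the focal length in pixels is half the picture's height over the tangent of half this angle, whatever the lens; pixels are square), "cx", "cy" (the principal point, pixels), "origin" and "orientation" of the camera in the world. Camera axes: x right, y down, z forward; pixel columns grow to the right and rows downward; lengths in m; the calibration is good to about 2 mm. A picture is of the moment at which its call begins.
- ctrl.sign_off(): hands the job in; it is judged then, once.
The state is a dict: "time": time; "qpos": joint angles; "dq": joint speeds; "joint_efforts": joint torques, N m; "eef_pos": TCP position; "tcp_rot": TCP orientation; "contact_force": force on the tool from outside, world axes, zero at the start; "wrist_torque": the same for the moment, N m; "opening": opening from 0.0 (shut) to 1.0 (fully open); "finger_force": force on a finger pad.
Only numpy, scipy, OpenCV 4.12 (cv2) and the standard library are available. Lean on these libraries where they do the work, as an engineer would, in place of code of your own. Each camera call takes 0.05 s, during which the arm holds its last target. There are 200 camera calls.

## Working session

There is one attempt and no reset: what is moved stays moved. The work goes in short steps, Python scripts to look and compute and a shell command to move; the robot and the scene stay as the last step left them, time stands still between calls to the robot, and variables do not carry over. Pictures are saved under pics/ and viewed, at most 10 in all, crops included, and the job is handed in when it is done.

```bash
mkdir -p pics; ls; cat > h.py <<'E'
import numpy as np, cv2
from scipy.spatial.transform import Rotation as R
from plant import get_state, read_camera, ctrl
def cloud(c):
    h,w=c["range_z"].shape; f=h/2/np.tan(np.radians(c["vfov"])/2)
    v,u=np.mgrid[0:h,0:w]; z=c["range_z"]
    p=np.stack([(u-c["cx"])*z/f,(v-c["cy"])*z/f,z],-1)
    return p@R.from_quat(c["orientation"]).as_matrix().T+np.array(c["origin"])
E
python3 - <<'E'
from h import *
for n in("scene","top"):
    c=read_camera(n); np.savez(n+".npz",**c); cv2.imwrite(f"pics/{n}0.png",c["frame"]); print(n,c["origin"],c["orientation"],c["vfov"],c["cx"],c["cy"])
print(get_state())
E
```

```text
pics
scene [1.14967578 0.63143676 0.70016699] [ 0.31486736  0.81452145 -0.45911734 -0.16317053] 54.771276391492194 317.03349265034626 203.36995181936555
top [ 0.357216   -0.03528613  1.29997809] [ 0.71074762 -0.69762106  0.06644761 -0.06121592] 50.93009561166882 315.69609081159217 196.46576851489604
{'time': 0.1, 'qpos': array([ 1.14699957e+00,  2.87117510e-01,  1.57803427e+00, -9.89550511e-06,
        1.27861561e+00, -1.50007304e-01]), 'dq': array([-2.38506244e-04, -3.42096883e-03, -2.37330278e-03, -7.76176959e-05,
       -2.23734719e-03,  4.89823804e-05]), 'joint_efforts': array([ 3.10754367e-04, -4.07298017e+01, -2.93697542e+01, -1.21758167e-04,
        3.38962178e-03,  9.68065734e-06]), 'eef_pos': array([0.18223697, 0.64931203, 0.23005656]), 'tcp_rot': array([ 1.36466056e-01,  9.90644151e-01, -1.04426521e-03, -3.03163784e-04]), 'contact_force': array([ 0.97268367, -0.42512302, -0.514508  ]), 'wrist_torque': array([-0.04349764,  0.00568316, -0.01927776]), 'finger_force': 0.0, 'opening': 1.0016476096812992}
```

View pics/scene0.png

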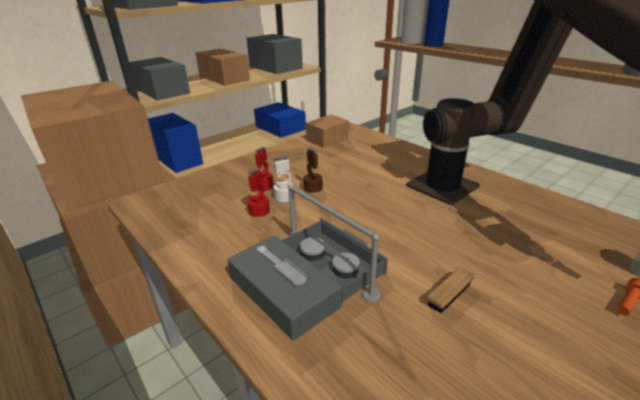

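View pics/top0.png

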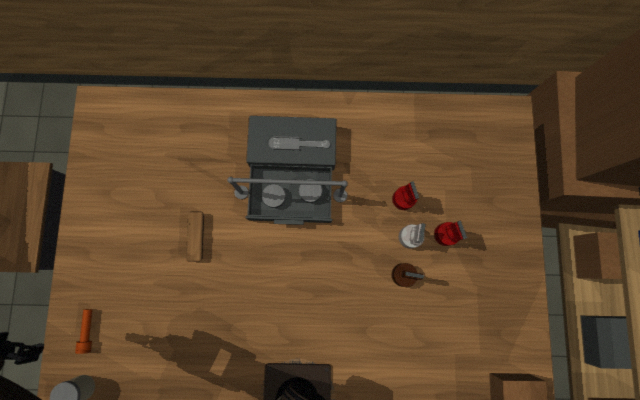

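Scene view: candidates shaped like the lamp are two red (259,192; 263,168), one brown (313,175) and one white (283,178). In the top view they are red (404,196; 448,233), brown (404,275) and white (412,236). The white one fits the description. The rail runs from (235,182) to (345,184) in the top view. I'll confirm with an enlarged crop and measure.

```bash
python3 - <<'E'
from h import *
S=dict(np.load("scene.npz"));T=dict(np.load("top.npz"))
a=cv2.resize(S["frame"][140:225,235:335],None,fx=4,fy=4,interpolation=cv2.INTER_CUBIC)
b=cv2.resize(T["frame"][175:260,385:470],None,fx=4,fy=4,interpolation=cv2.INTER_CUBIC)
cv2.imwrite("pics/crop1.png",np.hstack([a,b]))
for n,c in(("scene",S),("top",T)):
    P=cloud(c); hsv=cv2.cvtColor(c["frame"],cv2.COLOR_BGR2HSV)
    ok=c["range_z"]>0
    # lamp-likes: cluster in region
    print(n,"board z",np.median(P[...,2][ok&(abs(P[...,2])<.02)]))
    box=(275,150,25,60) if n=="scene" else (395,215,37,40)
    m=np.zeros(ok.shape,bool);m[box[1]:box[1]+box[3],box[0]:box[0]+box[2]]=1
    m&=ok&(hsv[...,1]<90)&(P[...,2]>.01)
    for lo,hi in((.01,.045),(.045,.056),(.06,.1),(.1,.145),(.145,.175)):
        q=P[m&(P[...,2]>lo)&(P[...,2]<hi)]
        if len(q): print(lo,hi,len(q),q.mean(0).round(4),q.min(0).round(3),q.max(0).round(3))
    # rail
    r=ok&(P[...,2]>.165)&(P[...,2]<.195)&(P[...,0]>.45)&(abs(P[...,1]+.0)<.45)
    r[:, :]&=(np.hypot(P[...,0]-.6,P[...,1])<.4)
    q=P[r]; print("rail",len(q),q.min(0).round(3),q.max(0).round(3))
E
```

```text
scene board z 0.0015114566494051074
0.01 0.045 121 [ 0.4949 -0.3151  0.0271] [ 0.473 -0.343  0.01 ] [ 0.507 -0.297  0.045]
0.045 0.056 103 [ 0.4834 -0.3259  0.0512] [ 0.436 -0.368  0.045] [ 0.507 -0.297  0.056]
0.06 0.1 83 [ 0.4659 -0.3292  0.0746] [ 0.444 -0.346  0.06 ] [ 0.494 -0.32   0.099]
0.1 0.145 216 [ 0.5012 -0.2832  0.1246] [ 0.446 -0.344  0.1  ] [ 0.606 -0.11   0.145]
0.145 0.175 119 [ 0.5199 -0.253   0.1557] [ 0.447 -0.342  0.145] [ 0.606 -0.11   0.173]
rail 568 [ 0.593 -0.305  0.165] [0.612 0.2   0.192]
top board z 0.0014353762654231161
0.01 0.045 47 [ 0.4629 -0.3059  0.0304] [ 0.439 -0.329  0.014] [ 0.502 -0.297  0.045]
0.045 0.056 221 [ 0.4717 -0.3205  0.0508] [ 0.439 -0.365  0.045] [ 0.508 -0.298  0.056]
0.06 0.1 56 [ 0.4665 -0.3272  0.076 ] [ 0.445 -0.334  0.06 ] [ 0.496 -0.32   0.1  ]
0.1 0.145 72 [ 0.4716 -0.3254  0.1253] [ 0.448 -0.333  0.101] [ 0.498 -0.32   0.145]
0.145 0.175 104 [ 0.4725 -0.3306  0.1555] [ 0.449 -0.34   0.145] [ 0.498 -0.322  0.165]
rail 553 [ 0.592 -0.313  0.165] [0.611 0.199 0.195]
```

View pics/crop1.png

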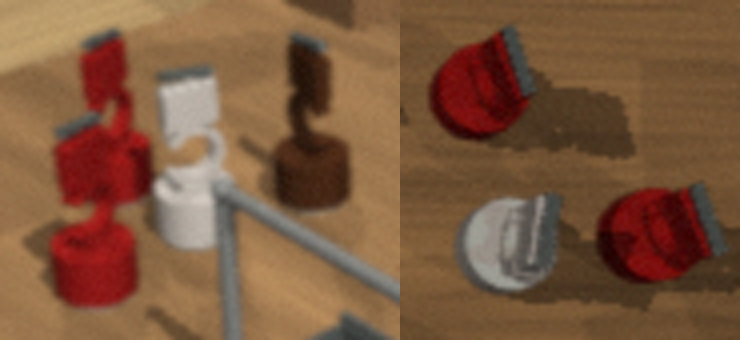

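Crop: the white lamp at crop pixel (190,150) is the one meant. Its C opens to the left in the scene view (gap near (175,150), spine at (215,150)), which is roughly world +x. Next I'll get precise frames.

```bash
python3 - <<'E'
from h import *
A=[]
for n in("scene","top"):
    c=dict(np.load(n+".npz"));P=cloud(c);hsv=cv2.cvtColor(c["frame"],cv2.COLOR_BGR2HSV)
    ok=(c["range_z"]>0)
    near=ok&(np.hypot(P[...,0]-.473,P[...,1]+.33)<.05)
    q=P[near&(P[...,2]>.11)&(P[...,2]<.175)]
    t=P[near&(P[...,2]>.15)&(P[...,2]<.175)]
    for k,s in(("block",q),("rocker",t)):
        (cx,cy),(w,h),a=cv2.minAreaRect((s[:,:2]*1000).astype(np.float32))
        d=s[:,:2]-s[:,:2].mean(0);_,_,V=np.linalg.svd(d,full_matrices=False)
        print(n,k,len(s),"c",round(cx,1),round(cy,1),"wh",round(w,1),round(h,1),round(a,1),"pca",np.degrees(np.arctan(V[0,1]/V[0,0])).round(1))
    x=(t[:,0]-.473)
    for lo,hi in((-.03,-.015),(-.01,.01),(.015,.03)):
        s=t[(x>lo)&(x<hi)]; print("  rocker z95",lo,np.percentile(s[:,2],90).round(4) if len(s) else None)
    p=P[near&(P[...,2]>.015)&(P[...,2]<.053)]
    if n=="top": p=P[near&(P[...,2]>.047)&(P[...,2]<.055)]
    (cx,cy),r=cv2.minEnclosingCircle((p[:,:2]*1000).astype(np.float32));print(n,"puck",cx,cy,r)
    rr=ok&(P[...,2]>.172)&(P[...,2]<.193)&(abs(P[...,1]-.03)<.24)&(abs(P[...,0]-.6)<.05)&(P[...,1]>-.2)
    q=P[rr]; k=np.polyfit(q[:,1],q[:,0],1)
    for _ in range(3):
        e=abs(np.polyval(k,q[:,1])-q[:,0]);q=q[e<.008];k=np.polyfit(q[:,1],q[:,0],1)
    print(n,"rail fit x=",k,"y",q[:,1].min(),q[:,1].max(),"z pct",np.percentile(q[:,2],[5,50,95]).round(4))
    # posts
    po=P[ok&(P[...,2]>.09)&(P[...,2]<.165)&(abs(P[...,0]-.6)<.04)]
    for sgn in(-1,1):
        s=po[(po[:,1]*sgn>.1)&(abs(po[:,1])<.24)]; print("  post",len(s),np.median(s,0).round(4) if len(s) else None)
    # drawer top / housing
    hz=P[ok&(P[...,2]>.062)&(P[...,2]<.076)&(P[...,0]>.6)&(abs(P[...,1])<.25)]
    print("  housing",cv2.minAreaRect((hz[:,:2]*1000).astype(np.float32)))
E
```

```text
scene block 219 c 472.0 -330.6 wh 18.9 52.8 77.3 pca -12.2
scene rocker 47 c 472.5 -332.4 wh 14.7 50.8 74.2 pca -11.1
  rocker z95 -0.03 0.1576
  rocker z95 -0.01 0.1601
  rocker z95 0.015 0.1641
scene puck 473.0044250488281 -331.8017578125 37.1264533996582
scene rail fit x= [0.01106725 0.60264716] y -0.12319851888241595 0.20017442042832168 z pct [0.178  0.1854 0.1886]
  post 111 [ 0.6018 -0.1143  0.1287]
  post 156 [0.606  0.1947 0.1283]
  housing ((957.4774169921875, 38.553810119628906), (319.4158020019531, 713.3999633789062), 89.92823791503906)
top block 167 c 473.2 -331.1 wh 14.8 50.3 79.4 pca -7.9
top rocker 82 c 472.9 -332.6 wh 11.8 50.3 79.4 pca -8.6
  rocker z95 -0.03 0.158
  rocker z95 -0.01 0.1615
  rocker z95 0.015 0.1635
top puck 472.5563049316406 -331.8680419921875 34.835182189941406
top rail fit x= [0.01261801 0.60056657] y -0.12653191942752218 0.19945113229912664 z pct [0.1817 0.1863 0.1906]
  post 25 [ 0.5941 -0.1155  0.1303]
  post 33 [0.5987 0.1877 0.1283]
  housing ((756.212646484375, 35.47119140625), (269.9886779785156, 150.99795532226562), 89.3089370727539)
```

```bash
cat >> h.py <<'E'
def to(x,y,z,ya=None,base=None):
    """tool-frame shift (mm) and turn (deg) to TCP target; ya = world angle of tool y"""
    s=get_state() if base is None else base; M=R.from_quat(s["tcp_rot"]).as_matrix()
    d=M.T@(np.array([x,y,z])-s["eef_pos"])*1000
    a=np.degrees(np.arctan2(M[1,1],M[0,1])); t=0 if ya is None else -((ya-a+90)%180-90)
    print(f"target {x,y,z}: shift {d.round(1)} turn {t:.1f} (toolY {a:.1f})")
E
python3 - <<'E'
from h import *
to(.45,.3,.26); to(.47,.05,.26,79.5)
u=np.array([np.cos(np.radians(-10.5)),np.sin(np.radians(-10.5))]); print(np.array([.4727,-.3317])+u*.024)
E
```

```text
target (0.45, 0.3, 0.26): shift [-352.2 -264.   -29.5] turn 0.0 (toolY 74.3)
target (0.47, 0.05, 0.26): shift [-439.1 -499.2  -29. ] turn -5.2 (toolY 74.3)
[ 0.49629812 -0.33607365]
```

```bash
python3 -m crank '[[[-352,-264,-30],0,255],[[-352,-264,-30],0,255],[[-352,-264,-30],0,255],[[-352,-264,-30],0,255],[[-352,-264,-30],0,255],[[-352,-264,-30],0,255],[[-352,-264,-30],0,255],[[-352,-264,-30],0,255],[[-352,-264,-30],0,255],[[-352,-264,-30],0,255]]' 30
python3 -c "
from h import *
to(.47,.02,.26,79.5);to(.4963,-.336,.23,79.5)"
```

```text
time: 1.1
eef_pos: [0.4526, 0.2969, 0.2614]
tcp_rot: [0.139, 0.99, -0.0, 0.001]
contact_force: [0.2, 0.0, -0.0]
opening: 0.002
finger_force: 0.0
target (0.47, 0.02, 0.26): shift [ -93.3 -261.3    1.7] turn -5.5 (toolY 74.0)
target (0.4963, -0.336, 0.23): shift [-216.9 -596.2   32.1] turn -5.5 (toolY 74.0)
```

```bash
python3 -m crank '[[[-164,-447,0],-5.5,255],[[-164,-447,0],-5.5,255],[[-164,-447,0],-5.5,255],[[-164,-447,0],-5.5,255],[[-164,-447,0],-5.5,255],[[-164,-447,0],-5.5,255],[[-164,-447,0],-5.5,255],[[-164,-447,0],-5.5,255],[[-164,-447,0],-5.5,255],[[-164,-447,0],-5.5,255]]'
python3 -c "
from h import *
to(.4963,-.336,.2,79.5)"
```

```text
time: 2.1
eef_pos: [0.4868, -0.1767, 0.2608]
tcp_rot: [0.09, 0.996, -0.0, -0.0]
contact_force: [0.0, 0.8, -0.2]
opening: 0.001
finger_force: 0.0
target (0.4963, -0.336, 0.2): shift [ -37.9 -155.    60.8] turn 0.2 (toolY 79.7)
```

```bash
python3 -m crank '[[[-38,-155,40],0,255],[[-38,-155,40],0,255],[[-38,-155,40],0,255],[[-38,-155,40],0,255],[[-38,-155,61],0,255],[[-38,-155,61],0,255],[[-38,-155,61],0,255]]'
python3 - <<'E'
from h import *
to(.4963,-.336,.165,79.5)
c=read_camera("wrist"); np.savez("wrist.npz",**c); cv2.imwrite("pics/w1.png",c["frame"])
E
```

```text
time: 2.8
eef_pos: [0.497, -0.332, 0.1998]
tcp_rot: [0.088, 0.996, 0.001, -0.001]
contact_force: [0.4, -0.2, 0.2]
opening: 0.004
finger_force: 0.0
target (0.4963, -0.336, 0.165): shift [-0.  -4.1 34.8] turn 0.4 (toolY 79.9)
```

View pics/w1.png

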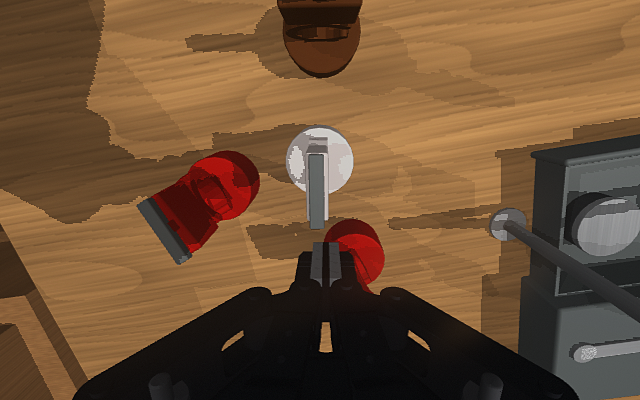

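The wrist view shows the grey rocker at (317,150)-(317,228), with the shut fingertips at (325,262) just beyond it and axes well aligned. I'll measure the rocker from this view.

```bash
python3 - <<'E'
from h import *
c=dict(np.load("wrist.npz"));P=cloud(c)
m=np.zeros(P.shape[:2],bool);m[140:232,300:335]=1
m&=(P[...,2]>.15)&(P[...,2]<.172)&(c["range_z"]>0)
s=P[m];(cx,cy),(w,h),a=cv2.minAreaRect((s[:,:2]*1000).astype(np.float32));print(len(s),cx,cy,w,h,a,s.min(0),s.max(0))
g=get_state();print(g["eef_pos"],g["contact_force"]);to(.4963,-.336,.168,79.5)
E
```

```text
1126 471.1361083984375 -333.1541442871094 10.003363609313965 49.28419876098633 80.7896499633789 [ 0.44627432 -0.34159207  0.15220669] [ 0.49601919 -0.32439181  0.16242069]
[ 0.49744659 -0.3323439   0.20085054] [ 0.32834642 -0.0066597   0.67247233]
target (0.4963, -0.336, 0.168): shift [ 0.5 -3.8 32.8] turn 0.4 (toolY 79.9)
```

```bash
python3 -m crank '[[[2,-4.5,15],0,255],[[2,-4.5,30],0,255],[[2,-4.5,34],0,255],[[2,-4.5,34],0,255]]'; python3 -c "
from h import *
to(.4945,-.3365,.155,80)"
```

```text
time: 3.25
eef_pos: [0.4935, -0.3367, 0.1644]
tcp_rot: [0.089, 0.996, 0.001, -0.001]
contact_force: [-0.6, 0.7, -0.4]
opening: 0.001
finger_force: 0.0
target (0.4945, -0.3365, 0.155): shift [-1.   0.3  9.4] turn -0.2 (toolY 79.8)
```

```bash
python3 -m crank '[[[-1,0,2],0,255],[[-1,0,4],0,255],[[-1,0,6],0,255],[[-1,0,6],0,255]]'; python3 -m crank '[[[0,0,1],0,255],[[0,0,2],0,255],[[0,0,2],0,255]]'
```

```text
time: 3.65
eef_pos: [0.4954, -0.3378, 0.1605]
tcp_rot: [0.089, 0.996, -0.0, 0.0]
contact_force: [0.0, -0.0, -0.5]
opening: 0.0
finger_force: 0.0
time: 3.95
eef_pos: [0.4953, -0.3378, 0.1584]
tcp_rot: [0.089, 0.996, -0.0, 0.0]
contact_force: [-0.4, 0.7, -0.1]
opening: 0.005
finger_force: 0.2
```

```bash
for i in 1 2; do python3 -m crank '[[[0,0,1],0,255],[[0,0,2],0,255],[[0,0,2],0,255]]' | egrep 'eef|contact'; done
```

```text
eef_pos: [0.4953, -0.3377, 0.1563]
contact_force: [1.1, 0.4, 0.3]
eef_pos: [0.4956, -0.338, 0.1556]
contact_force: [-0.8, 0.9, 3.8]
```

```bash
python3 -m crank '[[[0,0,1],0,255],[[0,0,1],0,255],[[0,0,1],0,255]]' | egrep 'eef|contact'; python3 - <<'E'
from h import *
s=[get_state()["contact_force"]]
c=read_camera("wrist");P=cloud(c);cv2.imwrite("pics/w2.png",c["frame"])
m=(c["range_z"]>0)&(np.hypot(P[...,0]-.472,P[...,1]+.3325)<.027)&(P[...,2]>.148)&(P[...,2]<.175)
q=P[m];u=(q[:,:2]-[.472,-.3325])@[.985,-.174];v=(q[:,:2]-[.472,-.3325])@[.174,.985]
g=(u<.009)&(abs(v)<.006);print(g.sum(),"slope",np.polyfit(u[g],q[g,2],1))
E
```

```text
eef_pos: [0.4959, -0.3384, 0.1555]
contact_force: [-0.8, 0.5, 7.5]
1208 slope [-0.12367678  0.1583837 ]
```

The rocker slope has flipped to about -0.12, from raised on the gap side before, so it is on at its stop. Now I'll lift and move to the grasp.

```bash
python3 -m crank '[[[0,0,-35],0,255],[[0,0,-70],0,255],[[23.5,0,-70],0,120],[[23.5,0,-70],0,120],[[23.5,0,-70],0,120],[[23.5,0,-70],0,120],[[23.5,0,-70],0,120]]'; python3 - <<'E'
from h import *
to(.472,-.3325,.109,80)
c=read_camera("wrist");P=cloud(c)
m=(c["range_z"]>0)&(np.hypot(P[...,0]-.472,P[...,1]+.3325)<.035)&(P[...,2]>.149)&(P[...,2]<.175)
q=P[m];print(len(q),cv2.minAreaRect((q[:,:2]*1000).astype(np.float32)))
u=(q[:,:2]-[.472,-.3325])@[.985,-.174];print("slope",np.polyfit(u,q[:,2],1))
cv2.imwrite("pics/w3.png",c["frame"])
E
```

```text
time: 5.6
eef_pos: [0.4721, -0.3333, 0.2221]
tcp_rot: [0.089, 0.996, 0.001, -0.001]
contact_force: [1.1, -0.5, -0.3]
opening: 0.531
finger_force: 0.0
target (0.472, -0.3325, 0.109): shift [1.000e-01 6.000e-01 1.131e+02] turn -0.2 (toolY 79.8)
796 ((471.2723388671875, -333.25653076171875), (9.721940994262695, 49.553958892822266), 80.22315979003906)
slope [-0.1376939   0.15788744]
```

View pics/w3.png

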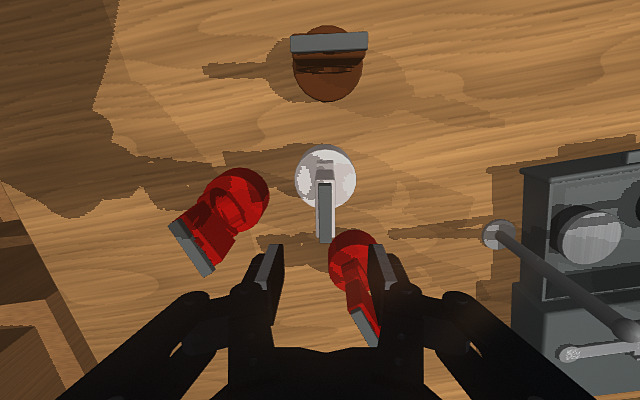

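The rocker at (325,212) is centred between the finger pads (272 and 380, row 265), and no neighbour is inside the finger path. I'll descend and grip.

```bash
python3 -m crank '[[[0,0.5,40],0,120],[[0,0.5,75],0,120],[[0,0.5,100],0,120],[[0,0.5,113],0,120],[[0,0.5,113],0,120]]' | egrep 'eef|contact'; python3 -m crank '[[[0,0,0],0,255],[[0,0,0],0,255],[[0,0,0],0,255],[[0,0,0],0,255],[[0,0,0],0,255],[[0,0,0],0,255],[[0,0,0],0,255],[[0,0,0],0,255]]' 40
```

```text
eef_pos: [0.4712, -0.332, 0.1078]
contact_force: [-0.3, -0.3, 0.2]
time: 6.95
eef_pos: [0.4734, -0.3342, 0.1125]
tcp_rot: [0.089, 0.996, -0.001, 0.002]
contact_force: [1.1, -0.4, 6.0]
opening: 0.182
finger_force: 41.0
```

```bash
python3 -m crank '[[[0,0,-10],0,255],[[0,0,-30],0,255],[[0,0,-60],0,255],[[0,0,-90],0,255],[[0,0,-110],0,255],[[0,0,-110],0,255],[[0,0,-110],0,255]]'; python3 -c "
from h import *
s=get_state(); print(s['contact_force'],s['eef_pos'])
to(.515,.02,.225,89.3); to(.49,-.15,.225,89.3)"
```

```text
time: 7.65
eef_pos: [0.4715, -0.3324, 0.2191]
tcp_rot: [0.089, 0.996, 0.001, -0.001]
contact_force: [1.4, 0.0, -3.6]
opening: 0.175
finger_force: 39.7
[ 1.38068794  0.03219356 -3.57405279] [ 0.47146061 -0.3324048   0.21905988]
target (0.515, 0.02, 0.225): shift [ 19.5 354.6  -5.5] turn -9.5 (toolY 79.8)
target (0.49, -0.15, 0.225): shift [ 14.  182.8  -5.7] turn -9.5 (toolY 79.8)
```

```bash
python3 -m crank '[[[15,60,-5],-2,255],[[15,100,-5],-4,255],[[16,140,-5],-6,255],[[17,180,-5],-8,255],[[20,220,-5],-9.5,255],[[24,260,-5],-9.5,255],[[26,300,-5],-9.5,255],[[26,340,-5],-9.5,255],[[26,362,-5],-9.5,255],[[26,368,-5],-9.5,255]]'; python3 - <<'E'
from h import *
for n in("scene","wrist","top"):
    c=read_camera(n);np.savez(n+"2.npz",**c);cv2.imwrite(f"pics/{n}2.png",c["frame"])
s=get_state();print(s["eef_pos"],s["contact_force"]);to(.512,.037,.2125,89.3)
E
```

```text
time: 8.65
eef_pos: [0.5101, 0.0361, 0.2224]
tcp_rot: [0.004, 1.0, 0.001, -0.003]
contact_force: [0.3, -0.3, -3.0]
opening: 0.18
finger_force: 40.6
[0.51072805 0.03350098 0.22355267] [-0.33410196 -0.034727   -3.05262104]
target (0.512, 0.037, 0.2125): shift [-1.3  3.5 11. ] turn 0.0 (toolY 89.3)
```

View pics/scene2.png

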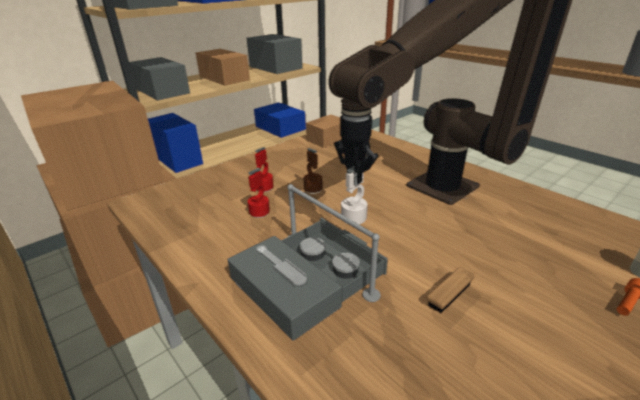

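The lamp is held upright at (354,200) just in front of the rail, whose middle is about (330,210). I'll measure its heights in the depth image.

```bash
python3 - <<'E'
from h import *
for n in("scene","top"):
    c=dict(np.load(n+"2.npz"));P=cloud(c);hsv=cv2.cvtColor(c["frame"],cv2.COLOR_BGR2HSV)
    m=(c["range_z"]>0)&(np.hypot(P[...,0]-.511,P[...,1]-.035)<.05)&(hsv[...,1]<60)&(hsv[...,2]>110)&(P[...,2]>.09)
    q=P[m];print(n,len(q))
    print(np.histogram(q[:,2],bins=np.arange(.095,.27,.005)))
    w=q[(q[:,2]<.158)];print("puck",w.min(0),w.max(0),cv2.minEnclosingCircle((w[:,:2]*1000).astype(np.float32)))
    x=P[(c["range_z"]>0)&(abs(P[...,0]-.602)<.015)&(abs(P[...,1]-.037)<.1)&(P[...,2]>.15)&(P[...,2]<.2)]
    print("rail",len(x),np.percentile(x[:,2],[2,50,98]),np.percentile(x[:,0],[2,50,98]))
E
```

```text
scene 815
(array([  0,   0,   0,   1,   6,  12,  22,  28,  37,  38,  42,  40,  59,
       189,  19,  38,  32,  15,  11,  11,   6,   7,  14,  22,  15,  19,
        16,  15,  15,  12,  20,  15,  15,   2]), array([0.095, 0.1  , 0.105, 0.11 , 0.115, 0.12 , 0.125, 0.13 , 0.135,
       0.14 , 0.145, 0.15 , 0.155, 0.16 , 0.165, 0.17 , 0.175, 0.18 ,
       0.185, 0.19 , 0.195, 0.2  , 0.205, 0.21 , 0.215, 0.22 , 0.225,
       0.23 , 0.235, 0.24 , 0.245, 0.25 , 0.255, 0.26 , 0.265]))
puck [0.49367122 0.00803498 0.11357044] [0.54388763 0.07260577 0.15790661] ((513.3116455078125, 39.080833435058594), 34.78569412231445)
rail 305 [0.17818342 0.18552199 0.18851497] [0.59644632 0.60370051 0.60717606]
top 48
(array([ 0,  0,  0,  0,  0,  0,  0,  0,  0,  0,  0,  0, 12, 26,  5,  0,  0,
        0,  0,  0,  0,  3,  2,  0,  0,  0,  0,  0,  0,  0,  0,  0,  0,  0]), array([0.095, 0.1  , 0.105, 0.11 , 0.115, 0.12 , 0.125, 0.13 , 0.135,
       0.14 , 0.145, 0.15 , 0.155, 0.16 , 0.165, 0.17 , 0.175, 0.18 ,
       0.185, 0.19 , 0.195, 0.2  , 0.205, 0.21 , 0.215, 0.22 , 0.225,
       0.23 , 0.235, 0.24 , 0.245, 0.25 , 0.255, 0.26 , 0.265]))
puck [0.49883527 0.05182974 0.15617961] [0.4989508  0.05466884 0.15753004] ((498.8930358886719, 53.249290466308594), 1.4208250045776367)
rail 66 [0.18115761 0.18626649 0.19062517] [0.59537433 0.60015577 0.60682309]
```

```bash
python3 -m crank '[[[0,2,11],0,255],[[-15,2,11],0,255],[[-30,2,11],0,255],[[-40,2,11],0,255],[[-45,2,11],0,255],[[-45,2,11],0,255],[[-45,2,11],0,255]]'; python3 - <<'E'
from h import *
c=read_camera("scene");P=cloud(c);cv2.imwrite("pics/s3.png",cv2.resize(c["frame"][130:260,270:400],None,fx=4,fy=4,interpolation=cv2.INTER_CUBIC))
s=get_state();e=s["eef_pos"];print(e,s["contact_force"])
hsv=cv2.cvtColor(c["frame"],cv2.COLOR_BGR2HSV)
m=(c["range_z"]>0)&(np.hypot(P[...,0]-e[0],P[...,1]-e[1])<.045)&(hsv[...,1]<60)&(hsv[...,2]>110)
q=P[m];w=q[(q[:,2]>.1)&(q[:,2]<.145)];print(cv2.minEnclosingCircle((w[:,:2]*1000).astype(np.float32)))
t=q[(q[:,2]>.14)&(q[:,2]<.16)][:,2];h,b=np.histogram(t,np.arange(.14,.16,.001));print(h)
to(.602,.037,.2125,89.3)
E
```

```text
time: 9.5
eef_pos: [0.5562, 0.035, 0.2139]
tcp_rot: [0.006, 1.0, 0.0, -0.001]
contact_force: [-0.2, -0.6, -3.1]
opening: 0.181
finger_force: 40.5
[0.5561739  0.03510782 0.21406762] [-0.42005237 -0.34409011 -2.75380699]
((559.8699340820312, 37.60952377319336), 34.417510986328125)
[ 8  3  9  7  6  4 11  5  5  6 11 21 53 41 15  6  3  3  3]
target (0.602, 0.037, 0.2125): shift [-45.8   2.5   1.5] turn 0.0 (toolY 89.3)
```

View pics/s3.png

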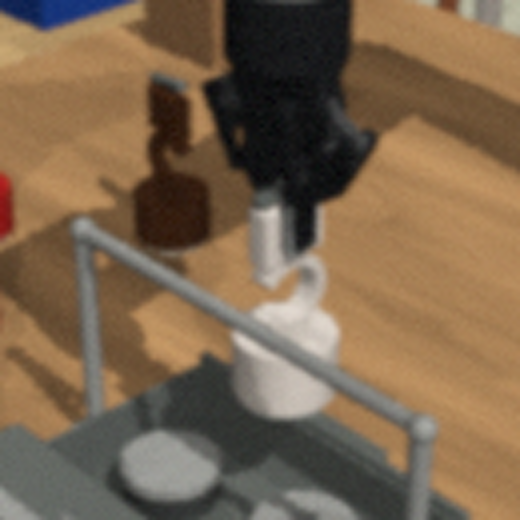

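The lamp sits before the rail with its gap (crop 285,285) facing it. Puck top is at 0.1525 m, which puts the C centre at about 0.181 m. I'll advance.

```bash
python3 -m crank '[[[-8,1,1],0,255],[[-14,1,1],0,255],[[-20,1,1],0,255],[[-26,1,1],0,255],[[-26,1,1],0,255]]' | egrep 'eef|contact'; python3 -m crank '[[[-6,0,0],0,255],[[-12,0,0],0,255],[[-18,0,0],0,255],[[-18,0,0],0,255],[[-18,0,0],0,255]]' | egrep 'eef|contact'
```

```text
eef_pos: [0.5836, 0.0358, 0.2134]
contact_force: [-0.3, -0.7, -3.3]
eef_pos: [0.6007, 0.0356, 0.2132]
contact_force: [0.6, -1.1, -3.6]
```

```bash
python3 -m crank '[[[0,0,4],0,255],[[0,0,8],0,255],[[0,0,11],0,255],[[0,0,11],0,255]]' | egrep 'eef|contact'; python3 -m crank '[[[0,0,1],0,255],[[0,0,2],0,255],[[0,0,2],0,255]]' | egrep 'eef|contact'; python3 - <<'E'
from h import *
c=read_camera("scene");cv2.imwrite("pics/s4.png",cv2.resize(c["frame"][130:260,270:400],None,fx=4,fy=4,interpolation=cv2.INTER_CUBIC))
E
```

```text
eef_pos: [0.6001, 0.0357, 0.2013]
contact_force: [0.2, 0.3, -3.0]
eef_pos: [0.6007, 0.0357, 0.2003]
contact_force: [0.1, 0.2, -3.1]
```

View pics/s4.png

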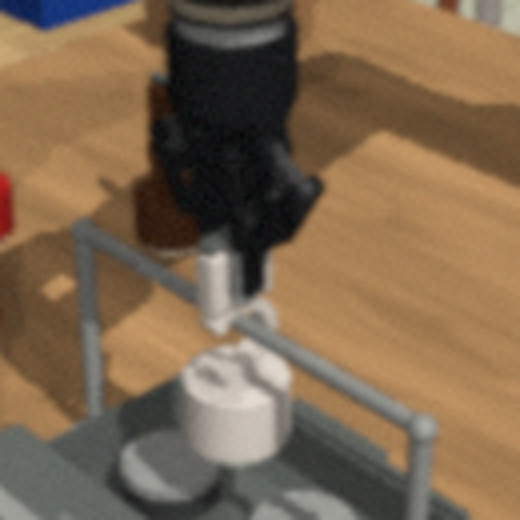

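The rail passes through the C (crop 250,322), with the rail just under the C's top. I'll lower gently until the weight transfers.

```bash
for i in 1 2 3; do python3 -m crank '[[[0,0,1],0,255],[[0,0,1],0,255]]' | egrep 'eef|contact'; done
```

```text
eef_pos: [0.6007, 0.0357, 0.1992]
contact_force: [0.0, 0.3, -3.8]
eef_pos: [0.6008, 0.0357, 0.1985]
contact_force: [-0.4, 0.2, -2.4]
eef_pos: [0.6009, 0.0357, 0.1984]
contact_force: [-2.1, -0.3, 2.0]
```

```bash
python3 -m crank '[[[0,0,-0.5],0,255],[[0,0,-0.5],0,255],[[0,0,-0.5],0,255]]' 20 | egrep 'eef|contact|finger'; python3 -m crank '[[[0,0,0],0,195],[[0,0,0],0,185],[[0,0,0],0,175],[[0,0,0],0,160],[[0,0,0],0,140],[[0,0,0],0,120],[[0,0,0],0,120],[[0,0,0],0,120],[[0,0,0],0,120],[[0,0,0],0,120]]'
```

```text
eef_pos: [0.6009, 0.0357, 0.1984]
contact_force: [-1.2, -0.7, 2.9]
finger_force: 41.2
time: 13.2
eef_pos: [0.6007, 0.0357, 0.1978]
tcp_rot: [0.006, 1.0, 0.0, -0.0]
contact_force: [-0.3, 0.1, -0.1]
opening: 0.529
finger_force: 0.0
```

```bash
python3 - <<'E'
from h import *
c=read_camera("scene");cv2.imwrite("pics/s5.png",cv2.resize(c["frame"][130:260,270:400],None,fx=4,fy=4,interpolation=cv2.INTER_CUBIC))
E
```

```text
(no output)
```

View pics/s5.png

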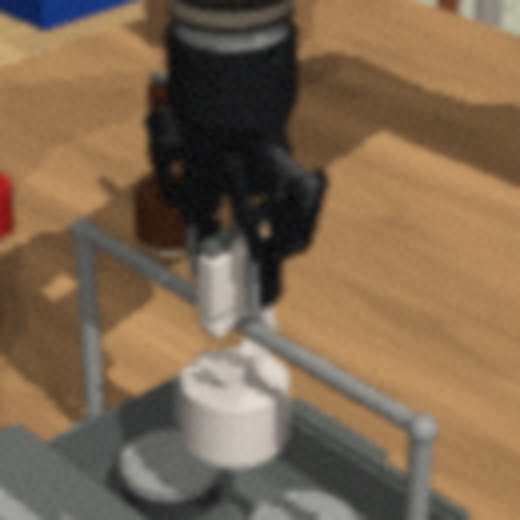

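The lamp hangs free on the rail (crop 235,350) with the fingers open either side. I'll retreat straight up and let it settle.

```bash
python3 -m crank '[[[0,0,-8],0,120],[[0,0,-20],0,120],[[0,0,-40],0,120],[[0,0,-60],0,120],[[0,0,-85],0,120],[[0,0,-110],0,120],[[0,0,-130],0,120],[[0,0,-130],0,120],[[0,0,-130],0,120],[[0,0,-130],0,120]]' | egrep 'eef|contact|finger'; for i in 1 2; do python3 -m crank '[[[0,0,0],0,120],[[0,0,0],0,120],[[0,0,0],0,120],[[0,0,0],0,120],[[0,0,0],0,120],[[0,0,0],0,120],[[0,0,0],0,120],[[0,0,0],0,120],[[0,0,0],0,120],[[0,0,0],0,120]]' | egrep time; done
python3 - <<'E'
from h import *
for k in range(3):
    c=read_camera("scene");P=cloud(c);hsv=cv2.cvtColor(c["frame"],cv2.COLOR_BGR2HSV)
    m=(c["range_z"]>0)&(np.hypot(P[...,0]-.601,P[...,1]-.036)<.05)&(hsv[...,1]<60)&(hsv[...,2]>110)
    q=P[m];w=q[(q[:,2]>.09)&(q[:,2]<.13)];print("puck",cv2.minEnclosingCircle((w[:,:2]*1000).astype(np.float32)))
    b=q[q[:,2]>.195];print("block",b.mean(0),b.max(0))
c2=read_camera("wrist");P=cloud(c2)
m=(c2["range_z"]>0)&(np.hypot(P[...,0]-.601,P[...,1]-.036)<.035)&(P[...,2]>.228)&(P[...,2]<.26)
t=P[m];print("rocker",len(t),cv2.minAreaRect((t[:,:2]*1000).astype(np.float32)),"slope x",np.polyfit(t[:,0],t[:,2],1))
cv2.imwrite("pics/end.png",np.hstack([cv2.resize(c["frame"][130:280,260:400],(373,400),interpolation=cv2.INTER_CUBIC),c2["frame"][:,130:530]]))
E
```

```text
eef_pos: [0.6001, 0.0357, 0.3263]
contact_force: [-0.1, -0.3, -0.6]
finger_force: 0.0
time: 15.25
time: 16.25
puck ((607.654296875, 46.55561065673828), 32.36304473876953)
block [0.60218247 0.04539751 0.26978893] [0.62581315 0.08469394 0.5434722 ]
puck ((605.907470703125, 44.81324768066406), 32.89189147949219)
block [0.60207919 0.04507359 0.26801848] [0.63191061 0.08399246 0.54283598]
puck ((606.4049072265625, 45.37195587158203), 32.868186950683594)
block [0.60183927 0.04512034 0.26903971] [0.63243392 0.08337008 0.54332052]
rocker 1063 ((598.3004150390625, 36.03684616088867), (15.356828689575195, 50.174137115478516), 89.82550811767578) slope x [-0.04414759  0.26589189]
```

View pics/end.png

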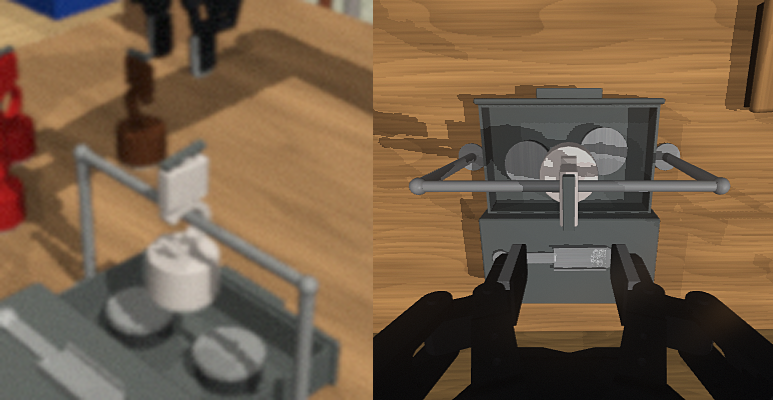

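The lamp hangs on the rail at mid-length (wrist part 568,187), with the tins and shoehorn undisturbed. The rocker slope needs a cleaner check against the lamp's tilt.

```bash
python3 - <<'E'
from h import *
c=read_camera("wrist");P=cloud(c)
q=P[(c["range_z"]>0)&(abs(P[...,0]-.599)<.04)&(abs(P[...,1]-.036)<.05)]
r=q[(q[:,2]>.225)&(q[:,2]<.26)];cy=np.median(r[:,1]);print("cy",cy)
for lo,hi in((0,.004),(.0055,.0085)):
    v=abs(r[:,1]-cy);s=r[(v>lo)&(v<hi)]
    for _ in range(4):
        k=np.polyfit(s[:,0],s[:,2],1);s=s[abs(np.polyval(k,s[:,0])-s[:,2])<.003]
    print(lo,len(s),"slope",k[0],"z mid",np.polyval(k,.599),s[:,0].min(),s[:,0].max())
p=q[(q[:,2]>.105)&(q[:,2]<.135)]
k,*_=np.linalg.lstsq(np.c_[p[:,:2],np.ones(len(p))],p[:,2],rcond=None)
for _ in range(5):
    e=abs(np.c_[p[:,:2],np.ones(len(p))]@k-p[:,2]);p=p[e<.004];k,*_=np.linalg.lstsq(np.c_[p[:,:2],np.ones(len(p))],p[:,2],rcond=None)
print("puck top plane slopes",k[:2],"z at centre",k@[.599,.036,1],len(p))
print(get_state()["time"])
E
```

```text
cy 0.03624131071592157
0 493 slope -0.12658470911932196 z mid 0.24371540473225706 0.5735096040031226 0.6231204687261113
0.0055 314 slope 0.020935196730420578 z mid 0.23149386231876556 0.5736493229016206 0.6230073264150039
puck top plane slopes [ 0.12359686 -0.00059271] z at centre 0.13522269411117413 138
16.5
```

The rocker is at -0.148 rad relative to the block, so fully on. Tilt is about 0.02 rad, and the C centre is about 14 mm below the rail axis. Handing in.

```bash
python3 -c "
from plant import ctrl
print(ctrl.sign_off())"
```

```text
the job is handed in; nothing more can be done
None
```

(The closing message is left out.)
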